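# Touch off an embossing die on three feelers

## Robot

A 6-joint arm with a two-finger parallel gripper is mounted at the origin on the work surface. World frame = base frame: x ahead of the robot, y to its left, z up, the work surface at z = 0. Lengths are in m, angles in rad, forces in N, time in s.
With the tool pointing down it reaches from about 0.35 to 0.725 m from the base axis. Payload 6 kg.
Tool frame: the origin (TCP) lies at the centre of the arm's flange, where the gripper is bolted on; the fingertips stand 173 mm ahead of it and the grasp point (between the pads) lies 155 mm ahead of it; z points along the fingers, y is the line along which they close (so a half turn about z gives the same grasp; the last joint's range is limited). The gripper opens to 85 mm and grips with 20 to 120 N. Pads are 22 mm wide; open, the fingers measure 114 mm over their backs; the gripper's body (76 mm by 85 mm) begins 54 mm behind the grasp point. The pads swing forward as they close: fully open they stand 13 mm farther back than shut.
Start: joints at [-0.949, 0.04, 0.085, 0, -1.615, -0.334], TCP at [0.17, -0.575, 0.405] pointing down, gripper open.
Joint ranges: [-2.56, 2.56], [-1.29, 2.01], [-1.08, 1.49], [-3.29, 1.98], [-2.81, -0.18], [-2.99, 2.99]. Speed limits (rad/s): [2.57, 2.57, 3.01, 3.14, 3.14, 3.14].

## Interface

Orientations are given as a unit quaternion [x, y, z, w].
In Python, from workcell import robot gives the robot as it stands. The module is installed in compiled form; this text tells all that it offers. Calls block until the motion is done:
- robot.move_ptp(position, orientation): joint-space move of the TCP to a pose.
- robot.movel(position, frame=None, feed=0.15, guard=None): straight line of the TCP; frame=None keeps the orientation; feed is the mean speed in m/s. With guard (N) it stops when the force on the tool has changed by that much, and returns True; else False.
- robot.move_joints(angles): joint-space move.
- robot.gripper_to(opening, squeeze=None): finger opening in m; squeeze is the grip in N (None keeps the last); returns when the fingers have stopped.
- robot.wait(seconds).
- robot.solve_ik(position, orientation): joint angles nearest the present ones, or None.
- robot.capture(name): name is "scene" or "top"; returns a dict with "img" (480x640x3 uint8, red, green, blue), "camera_matrix" (3x3 intrinsics, pixels), "cam_to_world" (4x4, takes a point from camera to world coordinates). Camera axes: x right, y up, looking along -z (the intrinsics and any distortion apply to the point x, -y, -z); pixel columns grow to the right and rows downward; lengths in m; the calibration is good to about 2 mm. A picture is of the moment at which its call begins. There is no depth.
A pose or a line that the arm cannot do raises robot.IKError and nothing moves.
- robot.close_job(): hands the job in; it is judged then, once.
Readings, each from a call of its own:
- robot.read_clock(): time.
- robot.read_joints(): joint angles.
- robot.read_joint_velocities(): joint speeds.
- robot.read_effort(): joint torques, N m.
- robot.read_tcp_pos(): TCP position.
- robot.read_orientation(): TCP orientation.
- robot.read_wrist_force(): force on the tool from outside, world axes, zero at the start.
- robot.read_wrist_torque(): the same for the moment, N m.
- robot.read_grip_width(): finger opening in m.
- robot.read_grip_force(): force on a finger pad.
Only numpy, scipy, OpenCV 4.12 (cv2) and the standard library are available. Lean on these libraries where they do the work, as an engineer would, in place of code of your own. Each camera call takes 0.05 s, during which the arm holds its last target. There are 200 camera calls.

## Task

Touch off the steel die on the jig: slide the yellow feeler up until its stylus rests on the die, press it there lightly but distinctly for a moment (about 5 N on the die, never more than 12 N), then do the same with the blue feeler and then with the red one. Leave all three feelers resting against the die, and finally press the green button on the readout box right down to set the reading. The die is heavy but loose: do not shift it or touch it with the gripper, and leave the other things on the table alone.

Things in the scene. Friction and masses are not known exactly. Their poses are not given: they have to be found in the camera images.
- jig: Fixed aluminium plate 260 x 400 x 10 mm lying on the table, carrying three feelers on rails and the die. Origin on the table; the plate reaches 130 mm either way along x and from -180 to +220 mm along y. z up; its x axis points away from the robot (turned by up to about 0.25 rad).
- feeler_a: Feeler with yellow post, robot's side of the die, the left one (+y). Grey foot 30 x 26 mm; post 12 mm thick along the rail, 26 mm wide, from 30 to 62 mm above the table. Slides 55 mm along its own +x (the jig's +x, towards the die's long front face), starts 0 to 8 mm from the back end, drags with 2.5 N, no spring, stays where left. Origin at table level under the foot.
- feeler_b: Feeler with blue post, robot's side of the die, the right one (-y), 76 mm from the yellow. Grey foot 30 x 26 mm; post 12 mm thick along the rail, 26 mm wide, from 30 to 62 mm above the table. Slides 55 mm along its own +x (the jig's +x, towards the die's long front face), starts 0 to 8 mm from the back end, drags with 2.5 N, no spring, stays where left. Origin at table level under the foot.
- feeler_c: Feeler with red post, at the left (+y) end of the die. Grey foot 30 x 26 mm; post 12 mm thick along the rail, 26 mm wide, from 30 to 62 mm above the table. Slides 55 mm along its own +x (the jig's -y, towards the die's left end face), starts 0 to 8 mm from the back end, drags with 2.5 N, no spring, stays where left. Origin at table level under the foot.
- post_a (a point): Middle of the rear face of the yellow post, the face to push on: 10 mm behind the feeler's origin, 45 mm above the table
- post_b (a point): Middle of the rear face of the blue post, the face to push on: 10 mm behind the feeler's origin, 45 mm above the table
- post_c (a point): Middle of the rear face of the red post, the face to push on: 10 mm behind the feeler's origin, 45 mm above the table
- nose_a (a point): Nominal front end of the yellow feeler's stylus (steel rod, 10 mm brass ball), 60 mm ahead of the feeler's origin, 23 mm above the table. The stylus was screwed in to an arbitrary length and locked: the true front end lies up to 4 mm ahead of this point or short of it, and is not measured
- nose_b (a point): Nominal front end of the blue feeler's stylus (steel rod, 10 mm brass ball), 60 mm ahead of the feeler's origin, 23 mm above the table. The stylus was screwed in to an arbitrary length and locked: the true front end lies up to 4 mm ahead of this point or short of it, and is not measured
- nose_c (a point): Nominal front end of the red feeler's stylus (steel rod, 10 mm brass ball), 60 mm ahead of the feeler's origin, 23 mm above the table. The stylus was screwed in to an arbitrary length and locked: the true front end lies up to 4 mm ahead of this point or short of it, and is not measured
- die: Steel embossing block with brass relief, 90 (x) x 130 (y) x 36 mm, top with relief 40 mm high above its underside, 3.3 kg, lying loose on the jig plate. Origin at the centre of its underside (10 mm above the table); x points away from the robot like the jig's x, within 0.1 rad. Pushed with over 10 N at one feeler it may slip.
- corner_l (a point): Upper front left corner of the die (towards the robot, +y)
- corner_r (a point): Upper front right corner of the die (towards the robot, -y)
- readout: Fixed grey readout box 70 (x) x 110 (y) x 30 mm on the table with a green display and a button on top. Origin at the centre of its underside.
- set_button_top (a point): Centre of the top of the green button, 26 mm across, on the readout box; about 52 mm above the table, pressed straight down 6 mm against a spring (5 N fully down), no click, comes back up
- set_button (a joint): Travel of the green button: 0 up, 0.006 m fully down
- spool: White thread spool, 64 mm across, 70 mm high, standing upright; bystander. Origin at the centre of its underside
- weight: Dark steel pattern weight, disc 64 mm across and 18 mm high with a brass knob to 40 mm; bystander. Origin at the centre of its underside
- driver: Screwdriver with orange handle, 170 mm long, lying along its x; bystander. Origin under its middle
There are look-alikes about, which are no part of the job. Leave any purple look-alike of the readout alone. Leave any orange or turquoise look-alike of the die alone.

How it is judged:
By the outcome, as a careful person would: the job done as asked, in the order asked, and still so for the second after the job is handed in, with the robot touching nothing.
It also fails if it takes over 72 s, if anything falls off the work surface, if the arm or the gripper's body presses on something with over 40 N, if the wrist force passes 120 N, or if a joint passes its speed limit or range.

## Working session

There is one attempt and no reset: what is moved stays moved. The work goes in short steps, each a Python script; the robot and the scene stay as the last script left them, time stands still between calls to the robot, and variables do not carry over. Pictures are saved under pics/ and viewed, at most 10 in all, crops included, and the job is handed in when it is done.

```bash
mkdir -p pics
python3 - <<'E'
from workcell import robot
import cv2,numpy as np
for n in("scene","top"):
    c=robot.capture(n); cv2.imwrite(f"pics/{n}0.png",c["img"][:,:,::-1]); np.savez(n+".npz",**{k:v for k,v in c.items()})
    print(n,list(c.keys()),c["camera_matrix"].round(1).tolist(),c["cam_to_world"].round(4).tolist())
print(robot.read_orientation(),robot.read_clock())
E
```

```text
scene ['img', 'camera_matrix', 'cam_to_world'] [[509.3, 0.0, 325.9], [0.0, 509.3, 244.6], [0.0, 0.0, 1.0]] [[0.7783, -0.4249, 0.4624, 1.2356], [0.6278, 0.5419, -0.5588, -0.8576], [-0.0132, 0.7252, 0.6885, 1.1086], [0.0, 0.0, 0.0, 1.0]]
top ['img', 'camera_matrix', 'cam_to_world'] [[463.7, 0.0, 318.4], [0.0, 463.7, 234.9], [0.0, 0.0, 1.0]] [[0.0058, 0.999, -0.0442, 0.5082], [-0.9998, 0.0049, -0.0202, -0.0292], [-0.02, 0.0443, 0.9988, 1.1567], [0.0, 0.0, 0.0, 1.0]]
[-1.43421635e-01  9.89661355e-01  7.79526704e-04 -1.71053945e-04] 0.1
```

View pics/top0.png

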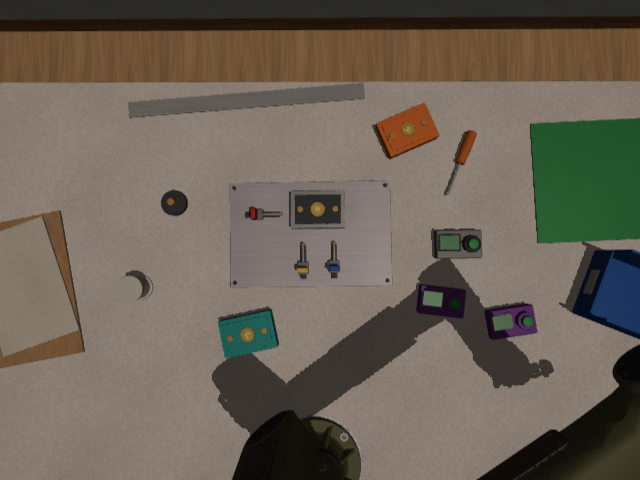

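View pics/scene0.png

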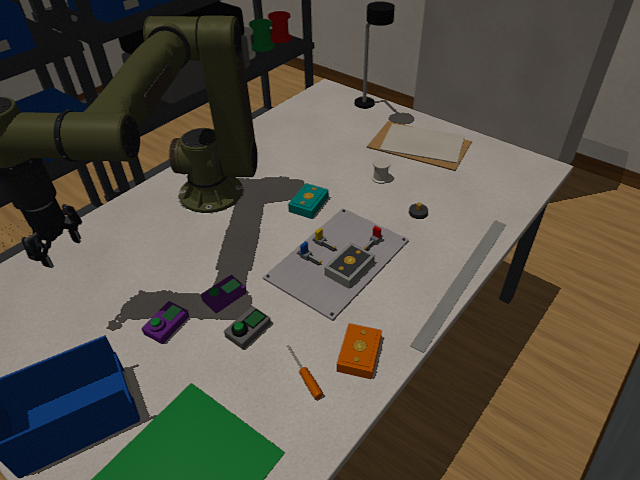

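The top picture shows the steel die at (317,209), with the yellow feeler at (302,265), blue at (334,265) and red at (255,213). Die look-alikes are orange (408,130) and turquoise (248,334). The grey readout is at (458,243), with its button at about (472,243); its purple look-alikes are at (441,300) and (511,321). I choose the steel die and the grey box and check both in a close crop.

Run:
```python
import cv2
a=cv2.imread("pics/top0.png")[175:295,225:490]; cv2.imwrite("pics/topc.png",cv2.resize(a,None,fx=3,fy=3,interpolation=cv2.INTER_CUBIC))
a=cv2.imread("pics/scene0.png")[200:350,215:415]; cv2.imwrite("pics/scenec.png",cv2.resize(a,None,fx=4,fy=4,interpolation=cv2.INTER_CUBIC))
```

```text
(no output)
```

View pics/topc.png

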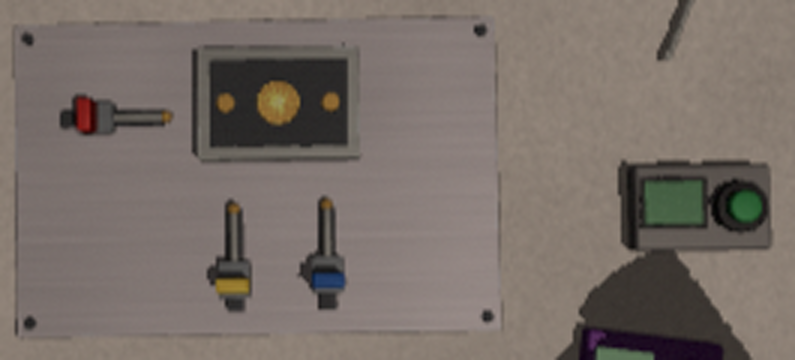

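View pics/scenec.png

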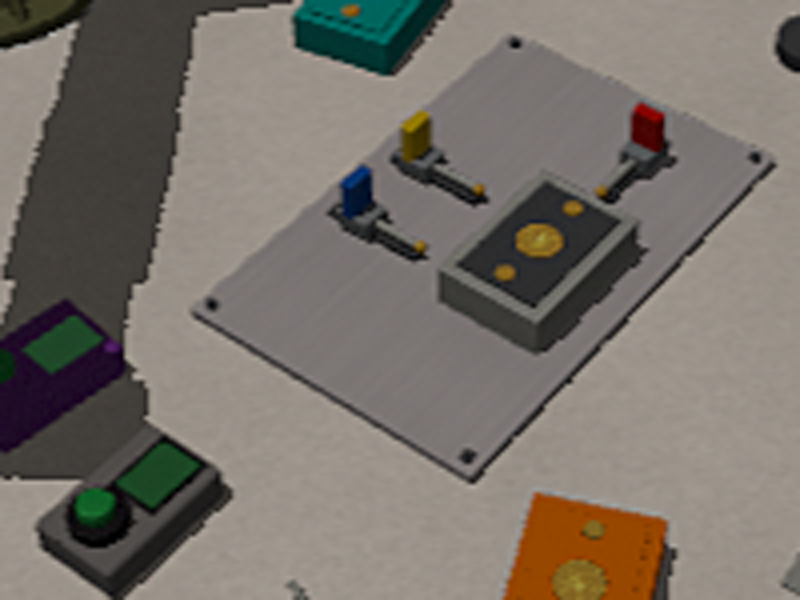

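```bash
cat > h.py <<'E'
import numpy as np
def ray(n,p,z):
    d=np.load(n+".npz");K=d["camera_matrix"];T=d["cam_to_world"]
    v=T[:3,:3]@np.array([(p[0]-K[0,2])/K[0,0],-(p[1]-K[1,2])/K[1,1],-1]);o=T[:3,3]
    return o+v*(z-o[2])/v[2]
top=lambda u,v,z:ray("top",(225+(u+.5)/3-.5,175+(v+.5)/3-.5),z)
sc=lambda u,v,z:ray("scene",(215+(u+.5)/4-.5,200+(v+.5)/4-.5),z)
E
python3 - <<'E'
from h import *
for n,z,t,s in [("TL far+y",.01,(14,25),(775,162)),("TR far-y",.01,(495,16),(473,481)),("BR",.01,(499,328),(193,310)),("BL",.01,(17,337),(508,38)),
 ("yel",.062,(233,285),(416,118)),("blu",.062,(328,281),(356,175)),("red",.062,(86,114),(648,111)),("but",.052,(746,206),(97,502)),
 ("dieTL",.046,(198,48),(637,222)),("dTR",.046,(358,46),(541,318)),("dBR",.046,(358,158),(440,270)),("dBL",.046,(198,158),(545,176)),
 ("nosa",.023,(233,203),(484,192)),("nosb",.023,(326,198),(424,250)),("nosc",.023,(171,117),(600,194))]:
    print(n,top(*t,z)[:2].round(4),sc(*s,z)[:2].round(4))
E
```

```text
TL far+y [0.6876 0.2173] [0.6895 0.2104]
TR far-y [ 0.6961 -0.182 ] [ 0.6986 -0.185 ]
BR [ 0.439 -0.185] [ 0.439  -0.1886]
BL [0.4289 0.2111] [0.4302 0.2023]
yel [0.4744 0.0304] [0.4714 0.0319]
blu [ 0.478  -0.0442] [ 0.4768 -0.0452]
red [0.6087 0.1478] [0.6074 0.1486]
but [ 0.5389 -0.3738] [ 0.5387 -0.375 ]
dieTL [0.6637 0.0608] [0.6621 0.0572]
dTR [ 0.6657 -0.0677] [ 0.6642 -0.0637]
dBR [ 0.5758 -0.068 ] [ 0.5784 -0.0712]
dBL [0.5752 0.06  ] [0.5788 0.0549]
nosa [0.5399 0.033 ] [0.5384 0.0314]
nosb [ 0.5444 -0.0428] [ 0.5418 -0.0455]
nosc [0.6101 0.0843] [0.6098 0.0845]
```

```bash
cat >> h.py <<'E'
from workcell import robot
YAW=0.02
def q(yaw): return [-np.sin(yaw/2),np.cos(yaw/2),0,0]
X=np.array([np.cos(YAW),np.sin(YAW),0]);Y=np.array([-np.sin(YAW),np.cos(YAW),0])
def F(d,n=5):
    f=[]
    for _ in range(n): f.append(-np.dot(robot.read_wrist_force(),d)); robot.wait(.01)
    return np.mean(f)
def push(d,dist,z0=None):
    """guarded slow push along d; creep to about 8 N on tool, hold, back off"""
    f0=F(d,10); p0=np.array(robot.read_tcp_pos())
    hit=robot.movel(p0+d*dist,feed=.012,guard=6.0)
    def now(): return F(d)-f0, np.dot(np.array(robot.read_tcp_pos())-p0,d)*1e3
    robot.wait(.1); f,s=now(); print("guard",hit,"F %.2f at %.2f mm"%(f,s))
    return f0,p0,f,s
E
python3 - <<'E'
from h import *
robot.gripper_to(0.0)
P=np.array([.473,.031,0])
s=P-X*(.006+.011+.016)
robot.move_ptp(list(s+[0,0,.30]),q(YAW)); 
robot.movel(list(s+[0,0,.211]),feed=.12)
robot.wait(.3)
f=[]
for _ in range(20): f.append(robot.read_wrist_force()); robot.wait(.02)
print(np.mean(f,0),np.std(f,0),robot.read_tcp_pos(),s,robot.read_clock(),robot.read_joints())
E
```

```text
[-0.15609683 -0.10918193  0.03376931] [0.55381343 0.51036131 0.4398127 ] [0.4399941  0.03033609 0.21098603] [0.4400066  0.03034004 0.        ] 4.775 [ 5.30611269e-01 -3.49920796e-01 -6.16352908e-01 -6.63229215e-06
 -1.30438343e+00 -2.08138119e+00]
```

```bash
sed -i 's/feed=.012/feed=.01/' h.py
python3 - <<'E'
from h import *
f0,p0,f,s=push(X,.065)
print(f0,robot.read_clock()); 
for _ in range(3): print("%.2f"%(F(X,10)-f0))
print(robot.read_tcp_pos()-p0,robot.read_clock())
c=robot.capture("top"); import cv2; cv2.imwrite("pics/a1.png",cv2.resize(c["img"][175:295,225:490,::-1],None,fx=3,fy=3,interpolation=cv2.INTER_CUBIC))
E
```

```text
guard True F 0.33 at 49.90 mm
0.27137527257294364 9.375
-0.25
0.06
-0.50
[ 0.04974869  0.00089222 -0.00095133] 9.625
```

View pics/a1.png

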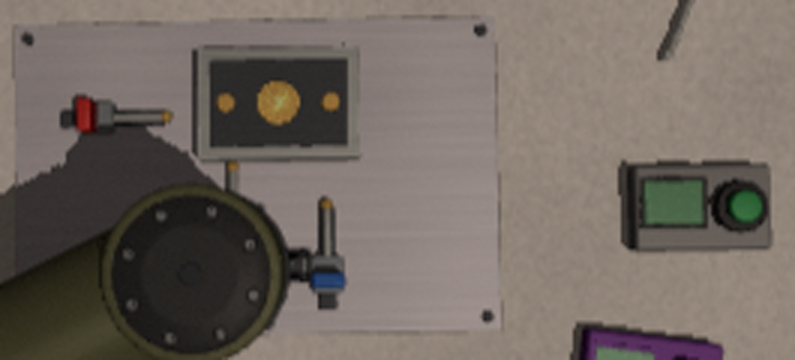

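Guard stopped at 49.9 mm; the yellow nose (232,165) is at or just short of the die's front face, and the force has relaxed. I'll creep in small steps to hold a distinct press.

```bash
cat >> h.py <<'E'
def creep(d,f0,p0,start,target=7.6,step=.0002,maxs=.006):
    base=np.array(robot.read_tcp_pos()); s=0; log=[]
    while s<maxs:
        s+=step; robot.movel(list(base+d*s),feed=.02); f=F(d,6)-f0
        log.append("%.1f:%.1f"%(1e3*s,f))
        if f>=target: break
    print(*log); robot.wait(.05)
    h=[F(d,10)-f0 for _ in range(4)]
    print("hold",np.round(h,2),"at mm",np.dot(np.array(robot.read_tcp_pos())-p0,d)*1e3,robot.read_clock())
E
python3 - <<'E'
from h import *
f0=0.15; p0=np.array([.44,.0303,.211])
creep(X,f0,p0,0,maxs=.003)
E
```

```text
0.2:-0.2 0.4:0.1 0.6:-0.0 0.8:0.3 1.0:0.5 1.2:3.2 1.4:4.9 1.6:5.4 1.8:6.7 2.0:6.9 2.2:8.4
hold [8.34 8.27 8.37 8.25] at mm 51.395775657653374 13.3583
```

Run:
```python
from h import *
p=np.array(robot.read_tcp_pos())
robot.movel(list(p-X*.050+[0,0,.0005]),feed=.08)
s=np.array([.4775,-.0447,.211])-X*.033
robot.movel(list(s),feed=.08); robot.wait(.2)
f0,p0,f,_=push(X,.065)
if _>40: creep(X,f0,p0,0,maxs=.004)
print(robot.read_tcp_pos())
c=robot.capture("top"); import cv2; cv2.imwrite("pics/b1.png",cv2.resize(c["img"][175:295,225:490,::-1],None,fx=3,fy=3,interpolation=cv2.INTER_CUBIC))
```

```text
guard True F 0.31 at 47.84 mm
0.2:0.1 0.4:0.2 0.6:0.1 0.8:0.9 1.0:1.7 1.2:4.3 1.4:5.1 1.6:6.1 1.8:7.2 2.0:7.7
hold [7.82 7.87 7.74 8.05] at mm 49.31787617131187 23.3
[ 0.49384012 -0.04440545  0.20998562]
```

View pics/b1.png

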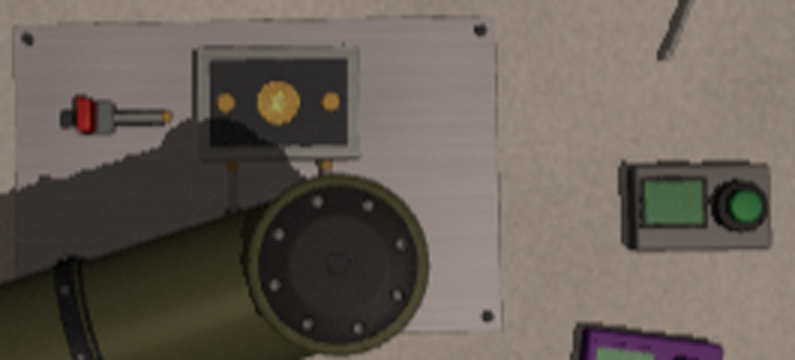

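The yellow (232,166) and blue (326,165) noses are both at the die's front face, and the die has not visibly moved. Now the red one.

Run:
```python
from h import *
p=np.array(robot.read_tcp_pos())
robot.movel(list(p-X*.025+[0,0,.0005]),feed=.08)
robot.movel(list(p-X*.025+[0,0,.08]),feed=.15)
s=np.array([.608,.148,0])+Y*.033
best=None
for y in(YAW+np.pi/2,YAW-np.pi/2):
    j=robot.solve_ik(list(s+[0,0,.29]),q(y))
    if j is not None:
        print(y,np.round(j,2))
        if best is None or abs(j[5])<abs(best[1][5]): best=(y,j)
robot.move_ptp(list(s+[0,0,.29]),q(best[0]))
robot.movel(list(s+[0,0,.211]),feed=.1); robot.wait(.2)
f0,p0,f,t=push(-Y,.055)
if t>28: creep(-Y,f0,p0,0,maxs=.004)
print(robot.read_tcp_pos(),robot.read_clock())
c=robot.capture("top"); import cv2; cv2.imwrite("pics/c1.png",cv2.resize(c["img"][175:295,225:490,::-1],None,fx=3,fy=3,interpolation=cv2.INTER_CUBIC))
```

```text
1.5907963267948966 [ 0.6   0.15 -0.01  0.   -1.41 -0.58]
-1.5507963267948965 [ 0.6   0.15 -0.01  0.   -1.41  2.56]
guard True F 0.27 at 37.00 mm
0.2:1.7 0.4:3.1 0.6:5.2 0.8:6.1 1.0:6.3 1.2:6.9 1.4:7.3 1.6:7.5 1.8:8.2
hold [8.34 8.56 8.52 8.43] at mm 37.763540864169556 33.5167
[0.60768048 0.14329741 0.20988783] 33.5167
```

View pics/c1.png

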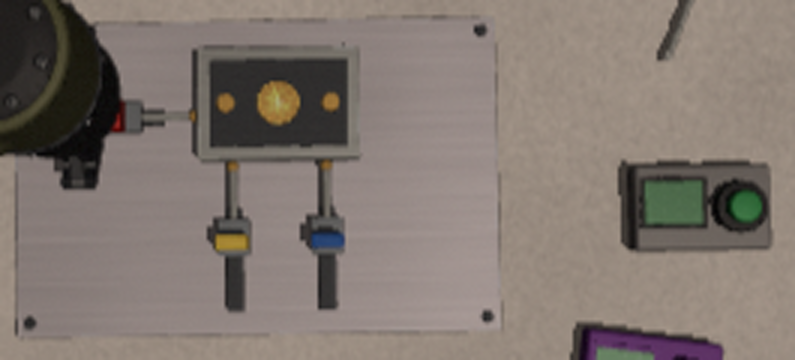

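The red nose (193,116) is at the die's left end, and yellow and blue are still in contact. Now the button.

Run:
```python
from h import *
p=np.array(robot.read_tcp_pos())
robot.movel(list(p+Y*.025+[0,0,.0005]),feed=.08)
robot.movel(list(p+Y*.025+[0,0,.12]),feed=.15)
b=np.array([.5388,-.3744,0])
robot.move_ptp(list(b+[0,0,.33]),q(YAW))
robot.movel(list(b+[0,0,.232]),feed=.12); robot.wait(.2)
D=np.array([0,0,-1.]); f0=F(D,10); z=.232; log=[]
hit=robot.movel(list(b+[0,0,.221]),feed=.02,guard=12); print(hit,robot.read_tcp_pos(),F(D)-f0)
z=.221
while z>.210:
    z-=.0005; robot.movel(list(b+[0,0,z]),feed=.02); f=F(D)-f0; log.append("%.1f/%.2f:%.1f"%(z*1e3,robot.read_tcp_pos()[2]*1e3,f))
    if f>14: break
print(*log); robot.wait(.3); print(F(D)-f0,robot.read_wrist_torque())
c=robot.capture("scene"); import cv2; cv2.imwrite("pics/d1.png",cv2.resize(c["img"][200:350,215:415,::-1],None,fx=4,fy=4,interpolation=cv2.INTER_CUBIC))
print(robot.read_clock())
```

```text
False [ 0.53886617 -0.37442368  0.22150839] 3.78230140247189
220.5/220.71:4.3 220.0/220.12:4.3 219.5/219.60:4.6 219.0/219.56:6.8 218.5/219.54:8.2 218.0/219.49:10.4 217.5/219.46:12.5 217.0/219.40:14.1
14.221488783504224 [1.6607725  1.43100674 0.02949125]
41.6833
```

View pics/d1.png

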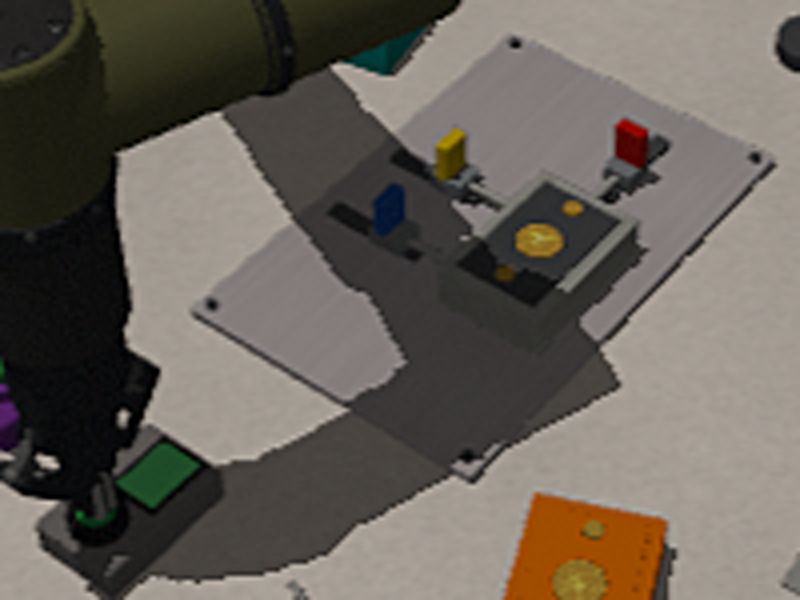

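The button bottomed out: the force follows the spring to about 5 N, then hits a hard stop at a tip height of 46 mm. The die and all three feelers are in place.

Run:
```python
from h import *
p=np.array(robot.read_tcp_pos())
robot.movel(list(p+[0,0,.10]),feed=.1); robot.wait(.5)
print(robot.read_clock(),robot.read_wrist_force()); print(robot.close_job())
```

```text
43.3583 [ 1.01557049  0.18599518 -0.3866632 ]
the job is handed in; nothing more can be done
None
```

The job is handed in at 43 s: the yellow, blue and red feelers were touched off in that order at an estimated 5–6 N each on the die and left resting against it, then the green button was pressed down to its hard stop and the arm backed clear.

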